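# Close a loaded desiccator, then crack its lid and hold it

### The job

The glass vials in the desiccator are still warm from the drying oven: put the lid on, press it fully home so that its rim grips past the rubber seal ring, take your hand off it and leave it shut for a second or two. Then let the warmed air out: take the knob again, break the lid free of its sticky ring and hold it level over the base, a finger's width (about 15 mm) open all round, clear of the base. Finish while holding it there, and do not disturb the bottle, the vial rack or the tongs.

Things in the scene. Friction and masses are not known exactly. Their poses are not given: they have to be found in the camera images.
- lid: Desiccator lid, loose, 0.25 to 0.4 kg: low clear dome on a white rim 180 mm across, black knob on top, 82 mm high. Starts upright, rim down on the bench, beside the base. Origin: centre of the rim's underside; z up. Above the origin: rim to 5 mm (bore 151 mm at a lip 2.5 mm high, 158 mm above it), skirt 166 mm across to 16 mm, dome to 46 mm. Hollow inside to 18 mm. Fits the base at any turn.
- lid_knob (a point): Middle of the lid's round knob, on its axis 72 mm above its origin: the place to grip, from above, fingers closing in any direction. Knob 36 mm across, from 62 to 82 mm above the origin; below it a stem 20 mm across down to the dome (46 mm high on the axis, 43 mm at radius 30, 36 mm at radius 55).
- base: Desiccator base: white round tub, 180 mm across its flange, 111 mm high, open at the top. It stands firmly and does not shift or lift; its place varies between runs (left or right of the lid). Seven glass vials stand inside on a white plate, below the mouth. Origin: centre of its underside; z up.
- seat (a point): Centre of the top of the base's flange, 96 mm above the bench; with the lid fully home the lid's rim lies on the flange and its origin is at this point (z up). Above the flange a neck stands 15 mm high, 145 mm across, narrowing to 136 mm at its top, so that it centres a lid that is up to 5 mm off.
- seal_ring (a point): Centre of the greased black rubber ring round the neck, 155 mm across, 6 mm above the flange. Laid on without a push the lid stays about 10 mm high on the ring. A push of 5 to 15 N snaps its lip past the ring and it stays down. Breaking it free takes a pull of 12 to 24 N, weight included, most in the first 2 mm; then it gives way, and from 11 mm up the lid is off the ring.
- solvent_bottle: Bystander: brown glass bottle, 62 mm across, 110 mm high, beyond the work. Origin: centre of its underside.
- vial_rack: Bystander: low grey block 75 x 165 mm and 48 mm high with ten capped vials, beyond the work. Origin: centre of its underside; long side along y.
- tongs: Bystander: steel crucible tongs, 250 mm long, 10 mm high, lying flat at the right. Origin: on the bench under their pivot; x along them.

How it is judged:
By the outcome, as a careful person would: the job done as asked, in the order asked, and still so for the second after the job is handed in, while the arm keeps its last pose, push and grip.
It also fails if it takes over 48 s, if anything falls off the work surface, if the arm or the gripper's body presses on something with over 40 N, if the wrist force passes 120 N, or if a joint passes its speed limit or range.

### The arm

A 7-joint arm with a two-finger parallel gripper is mounted at the origin on the work surface. World frame = base frame: x ahead of the robot, y to its left, z up, the work surface at z = 0. Lengths are in mm, angles in rad, forces in N, time in s.
With the tool pointing down it reaches from about 400 to 875 mm from the base axis. Payload 4.4 kg.
Tool frame: the origin (TCP) lies midway between the tips of the shut fingers; the grasp point (between the pads) lies 19 mm behind it; z points along the fingers, y is the line along which they close (so a half turn about z gives the same grasp; the last joint's range is limited). The gripper opens to 85 mm and grips with 20 to 120 N. Pads are 22 mm wide; open, the fingers measure 114 mm over their backs; the gripper's body (76 mm by 85 mm) begins 54 mm behind the grasp point. The pads swing forward as they close: fully open they stand 13 mm farther back than shut.
Start: joints at [-1.365, 0.628, 0.038, 1.517, -0.027, 0.996, -0.02], TCP at [174.478, 626.159, 231.313] pointing down, gripper open.
Joint ranges: [-3.06, 3.06], [-0.37, 2.12], [-1.25, 1.32], [0.18, 2.47], [-1.1, 4.24], [0.23, 1.98], [-2.94, 2.94]. Speed limits (rad/s): [2.57, 2.57, 3.14, 3.14, 3.14, 3.14, 3.14].

### API

Orientations are given as [roll, pitch, yaw] about the fixed x, y, z axes, in that order (R = Rz(yaw) Ry(pitch) Rx(roll)).
In Python, from cell import readout, optics, order gives the robot as it stands.
- The arm moves only by the shell command python3 -m jog 'ROWS'. ROWS is a JSON object of lists of equal length, an entry for each row: "claw": the opening, from 0 (shut) to 1 (fully open); "xyz": the shift along the tool's x, y, z each as a share of 0.1 m, from -1 to 1, a list of three; "twist": the turn, a rotation vector about the tool's x, y, z each as a share of 180 degrees, from -1 to 1, a list of three. A call has 1 to 12 rows; each row shifts and turns the commanded pose from where the row before left it, along the tool's axes as they then stand; what a row does not reach is not made up. A row lasts 1/8 s, in which the tool goes at most 62.5 mm and 10.7 degrees, less where a joint would pass 70% of its speed; a pose out of reach is approached as far as the arm can. A call with a number of a shift or a turn outside -1 to 1 is refused whole. A call with a gripper value outside its range is refused whole. The fingers move at their own pace and stop on an object; the grip force is fixed at half the most. Time passes only in rows, so rows that do not move let the fingers close. It gives the time, the measured TCP pose, the force, the opening and the grip force at its end, in the units of the state.
- readout.read_state(): the state, without advancing time (a new reading comes with each control period).
- optics.get_image(name): name is "scene" or "top" or "wrist"; returns a dict with "color" (400x640x3 uint8, red, green, blue), "fovy" (degrees; the focal length in pixels is half the picture's height over the tangent of half this angle, whatever the lens; pixels are square), "cx", "cy" (the principal point, pixels), "k1" (the pictures are not rectified: a ray, as slopes to the right and down, at radius r is drawn at 1 + k1 r^2 times it, then the intrinsics apply), "view" (4x4, takes a point from world to camera coordinates). Camera axes: x right, y up, looking along -z (the intrinsics and any distortion apply to the point x, -y, -z); pixel columns grow to the right and rows downward; lengths in mm; the calibration is good to about 2 mm. A picture is of the moment at which its call begins. There is no depth.
- order.finish_job(): hands the job in; it is judged then, once.
Trained networks look in the newest picture that a camera, given by its name, has taken for a name from the list of things; names that differ only in an ending like _2 or _b are one class to them, and where a whole thing is asked for, a point or a joint stands for the part that bears it (a point fixed in the world has none). Each returns a list of dicts, best first, with "score" (0 to 1); they miss things now and then, are a little off and sometimes report something else, mostly with a low value. They report only what shows in the picture. A call takes as long as a camera call.
- optics.boxes_of(camera, label): "rect" ([left, top, width, height] in pixels, round what is visible of it).
The state is a dict: "clock": time; "qpos": joint angles; "qd": joint speeds; "tau": joint torques, N m; "eef_pos": TCP position; "tool_rot": TCP orientation; "force": force on the tool from outside, world axes, zero at the start; "torque": the same for the moment, N m; "width": finger opening in mm; "gripper_force": force on a finger pad.
Only numpy, scipy, OpenCV 4.12 (cv2) and the standard library are available. Lean on these libraries where they do the work, as an engineer would, in place of code of your own. Each camera call takes 0.05 s, during which the arm holds its last target. There are 200 camera calls.

## Working session

There is one attempt and no reset: what is moved stays moved. The work goes in short steps, Python scripts to look and compute and a shell command to move; the robot and the scene stay as the last step left them, time stands still between calls to the robot, and variables do not carry over. Pictures are saved under pics/ and viewed, at most 10 in all, crops included, and the job is handed in when it is done.

```bash
ls; mkdir -p pics; python3 - <<'E'
from cell import readout, optics
import cv2,numpy as np
s=readout.read_state();print({k:np.round(v,3).tolist() for k,v in s.items()})
for n in ("top","scene"):
    d=optics.get_image(n);cv2.imwrite(f"pics/{n}0.png",d["color"][:,:,::-1])
    print(n,d["fovy"],d["cx"],d["cy"],d["k1"],np.round(d["view"],4).tolist())
    for l in ("lid","lid_knob","base","solvent_bottle","vial_rack","tongs"):
        print(l,[(np.round(b["rect"],1).tolist(),round(b["score"],2)) for b in optics.boxes_of(n,l)[:2]])
E
```

```text
pics
{'clock': 0.0, 'qpos': [-1.365, 0.629, 0.038, 1.518, -0.027, 0.996, -0.02], 'qd': [-0.001, 0.001, -0.001, 0.001, 0.001, -0.001, 0.002], 'tau': [-0.0, -56.341, 1.227, -19.343, 0.011, 0.011, -0.0], 'eef_pos': [174.313, 625.539, 230.364], 'tool_rot': [-3.14, 0.0, 2.87], 'force': [0.468, -0.667, 0.493], 'torque': [0.045, -0.067, -0.013], 'gripper_force': 0.0, 'width': 85.451}
top 44.21368947206414 321.8208154435238 203.3480071494211 -0.03454017728476923 [[-0.0042, -0.9999, -0.0097, -87.3664], [0.9984, -0.0048, 0.057, -613.2415], [-0.057, -0.0094, 0.9983, -1415.5438], [0.0, 0.0, 0.0, 1.0]]
lid [([194.3, 199.1, 59.3, 63.8], 0.66)]
lid_knob [([189.6, 198.6, 64.9, 63.8], 0.97)]
base [([312.8, 184.8, 67.0, 67.4], 0.89)]
solvent_bottle []
vial_rack [([293.4, 136.7, 60.1, 31.1], 0.83)]
tongs [([430.7, 213.3, 23.5, 83.5], 0.92)]
scene 52.753083721976495 316.84242128318 196.96366657341426 -0.0315429502370937 [[0.0673, 0.9977, -0.0085, 43.2066], [-0.5843, 0.0463, 0.8102, 284.4905], [0.8087, -0.0496, 0.5861, -1503.1121], [0.0, 0.0, 0.0, 1.0]]
lid [([384.6, 177.0, 74.4, 46.3], 0.56), ([246.3, 168.9, 80.3, 67.3], 0.48)]
lid_knob [([388.1, 180.5, 69.5, 46.7], 0.81)]
base [([248.8, 170.9, 75.0, 62.7], 0.94)]
solvent_bottle [([415.3, 219.7, 31.2, 51.2], 0.59)]
vial_rack [([283.2, 244.6, 80.5, 43.1], 0.57)]
tongs [([171.9, 175.4, 33.3, 47.7], 0.87)]
```

View pics/top0.png

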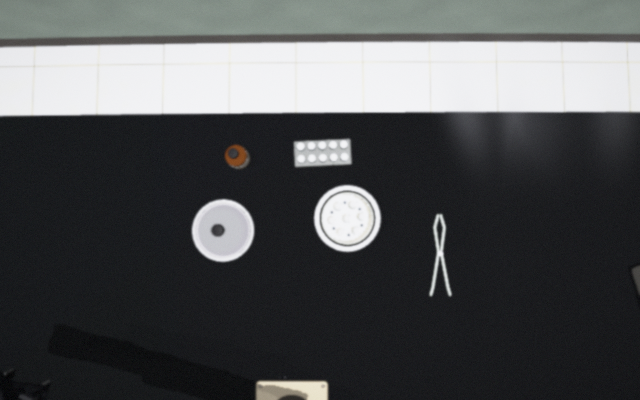

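View pics/scene0.png

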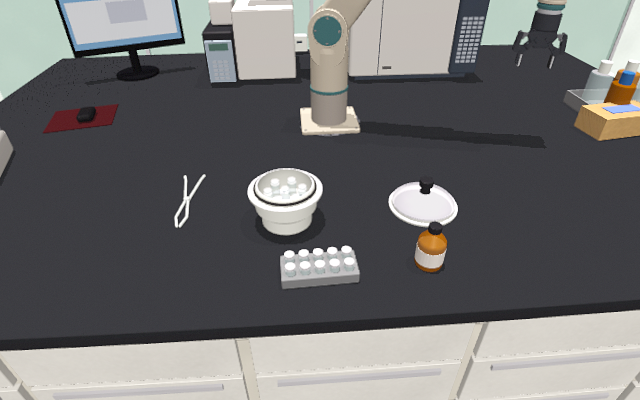

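The top view shows the lid's rim centred near (223,230) with its knob at (218,230), and the base at (347,218). In the scene view the knob is at (427,186) and the base at (286,200). Next I fit the outlines in both views.

```bash
cat > h.py <<'E'
import numpy as np,cv2
from scipy.optimize import least_squares
from cell import readout, optics
def proj(d,P):
    P=np.atleast_2d(P);V=np.array(d["view"]);c=P@V[:3,:3].T+V[:3,3]
    s=np.c_[c[:,0],-c[:,1]]/-c[:,2:3];s=s*(1+d["k1"]*(s**2).sum(1,keepdims=True))
    f=200/np.tan(np.radians(d["fovy"]/2));return s*f+[d["cx"],d["cy"]]
t=np.linspace(0,2*np.pi,120)
def ring(r,z):return np.c_[r*np.cos(t),r*np.sin(t),0*t+z]
LID=np.r_[ring(90,0),ring(90,5)];KNOB=np.r_[ring(18,62),ring(18,82)];FL=np.r_[ring(90,96)]
def bb(p):return np.r_[p.min(0),p.max(0)]
def comp(mask,seed):
    n,l,st,ce=cv2.connectedComponentsWithStats(mask.astype(np.uint8));
    ys,xs=np.nonzero(mask);i=np.argmin((xs-seed[0])**2+(ys-seed[1])**2);k=l[ys[i],xs[i]]
    x,y,w,h,a=st[k];return np.array([x-.5,y-.5,x+w-.5,y+h-.5])+0.0
def fit(d,M,box,g=(600,0)):
    r=least_squares(lambda p:bb(proj(d,M+[p[0],p[1],0]))-box,g);return r.x,r.fun
E
python3 - <<'E'
from h import *
for n,sl,sk,sb in (("top",(193,230),(218,230),(316,218)),("scene",(392,205),(427,184),(251,192))):
    d=optics.get_image(n);g=d["color"].mean(2)
    gb=cv2.GaussianBlur(g.astype(np.float32),(0,0),.5)
    for nm,M,b in (("lid",LID,comp(gb>100,sl)),("knob",KNOB,comp(gb<100,sk)),("flange",FL,comp(gb>100,sb))):
        x,f=fit(d,M,b);print(n,nm,b,np.round(x,1),np.round(f,1))
E
```

```text
top lid [190.5 198.5 254.5 261.5] [536.8 202.4] [ 1.4  0.8 -1.4 -0.8]
top knob [211.5 224.5 223.5 235.5] [536.3 201.6] [-1.2 -1.   1.2  1. ]
top flange [313.5 184.5 380.5 251.5] [ 568.  -159.7] [ 0.7  0.7 -0.7 -0.7]
scene lid [387.5 181.5 457.5 227.5] [536.2 203. ] [ 0.6  2.4 -0.6 -1.7]
scene knob [-5.000e-01 -5.000e-01  6.395e+02  3.505e+02] [545.4 -72.2] [ 313.   182.  -312.6 -154.4]
scene flange [246.5 167.5 322.5 235.5] [ 624.3 -159.3] [-1.  12.3  1.  -9.2]
```

Both views put the lid at about (536.5, 202.5) and the top view puts the base at about (568, -160). The scene view of the flange is spoiled by the body below it. Now I move above the lid.

```bash
python3 -m jog '{"claw":[1,1,1,1,1,1,1,1,1,1,1,1],"xyz":[[-0.385,-0.259,0],[-0.385,-0.259,0],[-0.385,-0.259,0],[-0.385,-0.259,0],[-0.385,-0.259,0],[-0.385,-0.259,0],[-0.385,-0.259,0],[-0.385,-0.259,0],[-0.385,-0.259,0],[-0.385,-0.259,0],[-0.385,-0.259,0],[-0.385,-0.259,0]],"twist":[[0,0,0],[0,0,0],[0,0,0],[0,0,0],[0,0,0],[0,0,0],[0,0,0],[0,0,0],[0,0,0],[0,0,0],[0,0,0],[0,0,0]]}'
python3 -m jog '{"claw":[1,1],"xyz":[[0,0,0],[0,0,0]],"twist":[[0,0,0],[0,0,0]]}'
python3 - <<'E'
from h import *
s=readout.read_state();print(s["eef_pos"],s["tool_rot"],s["qpos"])
d=optics.get_image("wrist");cv2.imwrite("pics/w1.png",d["color"][:,:,::-1])
print([b for b in optics.boxes_of("wrist","lid_knob")])
print(proj(d,[[536.5,202.4,82],[536.5,202.4,5],[568,-159.7,96]]))
E
```

```text
clock: 2.3
eef_pos: [537.1, 201.6, 231.5]
tool_rot: [3.141, 0.0, 2.87]
force: [-0.0, 0.6, 0.3]
width: 85.4
gripper_force: 0.0
clock: 2.55
eef_pos: [535.6, 203.3, 231.2]
tool_rot: [3.141, -0.001, 2.87]
force: [-0.2, 0.3, -0.2]
width: 85.6
gripper_force: 0.0
[535.63679984 203.30941198 231.23509433] [ 3.14105509e+00 -8.24927905e-04  2.86990082e+00] [-0.44816768  0.51705975  0.05623789  1.73894011 -0.03705875  0.88692078
  0.92326448]
[]
[[321.50397323 186.09510233]
 [321.30879782 170.60798313]
 [ 23.94542178 297.19616236]]
```

View pics/w1.png

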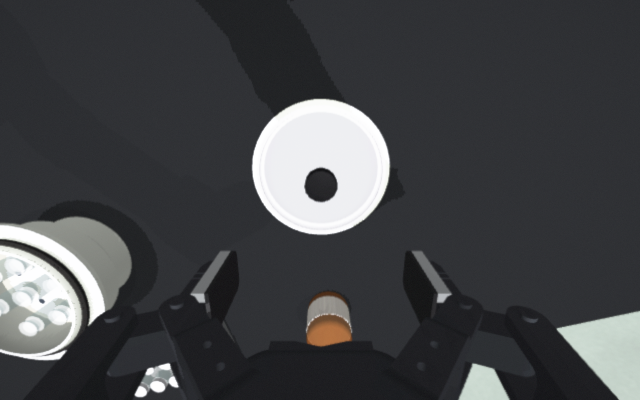

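The wrist picture shows the lid centred at (321,166) and the knob at (321,184), within about 4 px of the projection. The fit holds, so I descend and grip.

```bash
python3 -m jog '{"claw":[1,1,1,1,1,1,0,0,0,0,0,0],"xyz":[[-0.01,0,0.35],[0,0,0.4],[0,0,0.4],[0,0,0.35],[0,0,0.2],[0,0,0.11],[0,0,0],[0,0,0],[0,0,0],[0,0,0],[0,0,0],[0,0,0]],"twist":[[0,0,0],[0,0,0],[0,0,0],[0,0,0],[0,0,0],[0,0,0],[0,0,0],[0,0,0],[0,0,0],[0,0,0],[0,0,0],[0,0,0]]}'
python3 -m jog '{"claw":[0,0,0,0,0,0,0,0,0,0],"xyz":[[0,0,0],[0,0,0],[0,0,-0.1],[0,0,-0.3],[0,0,-0.4],[0,0,-0.4],[0,0,-0.3],[0,0,-0.2],[0,0,0],[0,0,0]],"twist":[[0,0,0],[0,0,0],[0,0,0],[0,0,0],[0,0,0],[0,0,0],[0,0,0],[0,0,0],[0,0,0],[0,0,0]]}'
python3 - <<'E'
from h import *
s=readout.read_state();print(s["eef_pos"],s["tool_rot"],s["qpos"])
d=optics.get_image("wrist");cv2.imwrite("pics/w2.png",d["color"][:,:,::-1])
E
```

```text
clock: 4.15
eef_pos: [537.8, 202.9, 51.6]
tool_rot: [3.14, 0.001, 2.87]
force: [-0.0, 0.5, 6.0]
width: 34.8
gripper_force: 59.5
clock: 5.4
eef_pos: [536.2, 202.1, 219.4]
tool_rot: [-3.14, -0.002, 2.87]
force: [-0.4, -0.2, -3.5]
width: 34.5
gripper_force: 60.2
[536.1521889  202.07863521 219.42012898] [-3.14037412e+00 -1.56666973e-03  2.86975560e+00] [-0.44690624  0.53175519  0.05721157  1.750689   -0.03821599  0.86221026
  0.92631356]
```

View pics/w2.png

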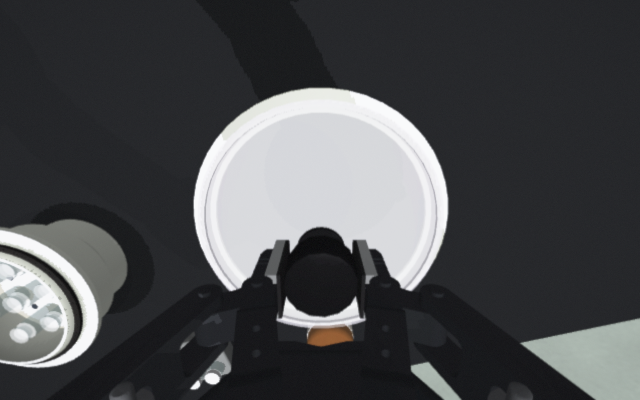

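The picture shows the lid held by the knob between the pads, rim about x 194–448 px, and looking level. Next I carry it over the base.

```bash
python3 -m jog '{"claw":[0,0,0,0,0,0,0,0,0,0,0,0],"xyz":[[-0.053,-0.141,0],[-0.106,-0.283,0],[-0.128,-0.341,0],[-0.128,-0.341,0],[-0.128,-0.341,0],[-0.128,-0.341,0],[-0.128,-0.341,0],[-0.128,-0.341,0],[-0.128,-0.341,0],[-0.106,-0.283,0],[-0.080,-0.213,0],[-0.038,-0.101,0]],"twist":[[0,0,0],[0,0,0],[0,0,0],[0,0,0],[0,0,0],[0,0,0],[0,0,0],[0,0,0],[0,0,0],[0,0,0],[0,0,0],[0,0,0]]}'
python3 -m jog '{"claw":[0,0,0],"xyz":[[0,0,0],[0,0,0.1],[0,0,0]],"twist":[[0,0,0],[0,0,0],[0,0,0]]}'
python3 - <<'E'
from h import *
s=readout.read_state();print(s["eef_pos"],s["tool_rot"],s["qpos"])
d=optics.get_image("top");cv2.imwrite("pics/t3.png",cv2.resize(d["color"][150:290,250:450,::-1],None,fx=4,fy=4))
print(optics.boxes_of("top","lid"));print(proj(d,[[568,-159.7,96],[568,-159.7,150]]))
d=optics.get_image("scene");cv2.imwrite("pics/s3.png",cv2.resize(d["color"][90:290,180:400,::-1],None,fx=3,fy=3))
E
```

```text
clock: 6.95
eef_pos: [567.6, -163.0, 219.5]
tool_rot: [-3.14, -0.001, 2.866]
force: [0.1, 1.0, -2.9]
width: 34.3
gripper_force: 60.3
clock: 7.32
eef_pos: [567.9, -158.5, 209.1]
tool_rot: [3.141, -0.003, 2.872]
force: [-0.8, 0.8, -3.0]
width: 34.6
gripper_force: 60.3
[ 567.92440981 -158.54916157  209.08127623] [ 3.14103016e+00 -2.82447294e-03  2.87166845e+00] [ 0.18577864  0.5674768   0.06133226  1.71511175 -0.04422995  0.86314651
  1.56724361]
[{'rect': [315.0, 188.5, 51.8, 56.1], 'score': 0.56}]
[[346.9725728  217.90769922]
 [347.81950068 217.34529097]]
```

View pics/s3.png

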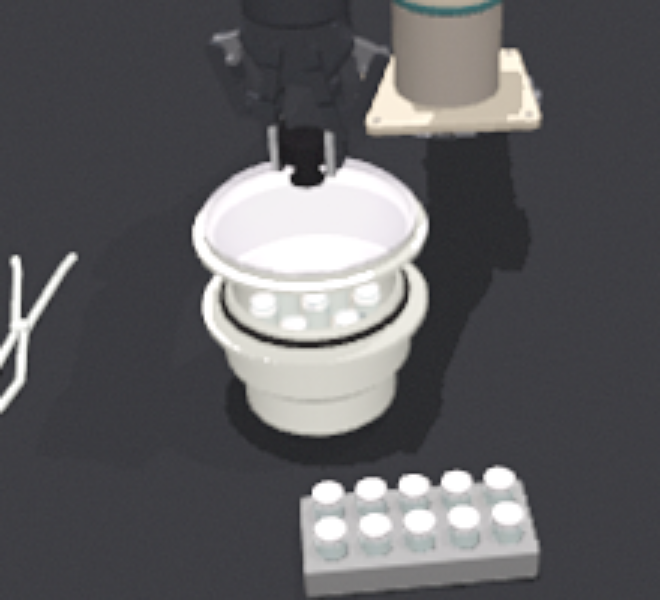

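The scene picture shows the lid above the base, near level. Next I check its pose against the model.

```bash
python3 - <<'E'
from h import *
s=readout.read_state();e=np.array(s["eef_pos"])
zl=e[2]-51.6
for n,roi in (("scene",(90,290,180,400)),("top",(150,290,250,450))):
    d=optics.get_image(n);im=d["color"][:,:,::-1].copy()
    for M,c,col in ((ring(90,0),[e[0],e[1],zl],(0,0,255)),(ring(90,5),[e[0],e[1],zl],(0,160,255)),(ring(90,96),[568,-159.7,0],(255,0,0))):
        q=proj(d,M+c)
        if n=="scene" : print(n,bb(q))
    b=cv2.resize(im[roi[0]:roi[1],roi[2]:roi[3]],None,fx=3,fy=3)
    for M,c,col in ((ring(90,2.5),[e[0],e[1],zl],(0,0,255)),(ring(90,96),[568,-159.7,0],(255,0,0)),(ring(77.5,102),[568,-159.7,0],(0,200,0))):
        q=(proj(d,M+c)-[roi[2],roi[0]]+.5)*3-.5;cv2.polylines(b,[q.round().astype(int)],True,col)
    cv2.imwrite(f"pics/o_{n}.png",b)
a=cv2.imread("pics/o_scene.png")[140:460,:330*2];t=cv2.imread("pics/o_top.png")
# side by side
h=max(a.shape[0],t.shape[0]);c=np.zeros((600,800,3),np.uint8);A=a[:320,150:500];c[:320,:350]=A;c[:t.shape[0],350:800]=t[:,100:550];cv2.imwrite("pics/o.png",c)
E
```

```text
scene [244.24137262 146.93698704 321.57174693 187.45290544]
scene [243.99576139 145.1809538  321.56820099 185.53572477]
scene [247.12354127 167.95438415 321.48630474 210.199908  ]
```

View pics/o.png

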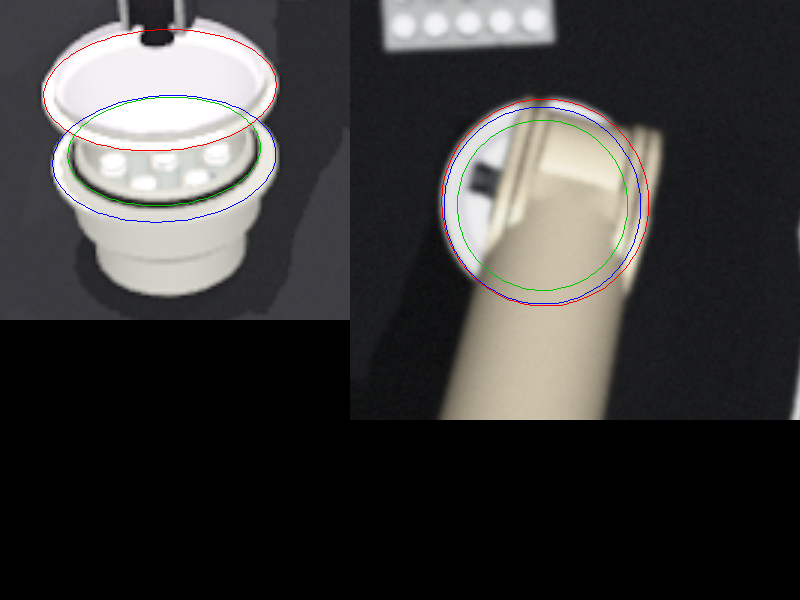

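The base outlines match the picture, and the lid's rim matches the level prediction within about 1 px. I lower it now.

```bash
python3 -m jog '{"claw":[0,0,0,0,0,0],"xyz":[[0,0,0.15],[0,0,0.15],[0,0,0.1],[0,0,0.05],[0,0,0],[0,0,0]],"twist":[[0,0,0],[0,0,0],[0,0,0],[0,0,0],[0,0,0],[0,0,0]]}'
python3 -m jog '{"claw":[0,0,0,0],"xyz":[[0,0,0.04],[0,0,0.03],[0,0,0],[0,0,0]],"twist":[[0,0,0],[0,0,0],[0,0,0],[0,0,0]]}'
python3 -m jog '{"claw":[0,0,0,0],"xyz":[[0,0,0.02],[0,0,0.02],[0,0,0],[0,0,0]],"twist":[[0,0,0],[0,0,0],[0,0,0],[0,0,0]]}'
```

```text
clock: 8.32
eef_pos: [569.1, -160.3, 165.7]
tool_rot: [3.142, 0.001, 2.87]
force: [0.6, 0.1, -3.9]
width: 34.5
gripper_force: 60.3
clock: 8.82
eef_pos: [568.8, -160.2, 158.3]
tool_rot: [-3.142, 0.0, 2.87]
force: [0.3, 0.3, -3.0]
width: 34.7
gripper_force: 60.2
clock: 9.32
eef_pos: [569.8, -160.2, 155.0]
tool_rot: [3.141, 0.002, 2.87]
force: [0.9, 0.8, 4.0]
width: 34.6
gripper_force: 60.9
```

```bash
python3 -m jog '{"claw":[0,0,0,0],"xyz":[[0,0,0.02],[0,0,0.02],[0,0,0],[0,0,0]],"twist":[[0,0,0],[0,0,0],[0,0,0],[0,0,0]]}'
python3 -m jog '{"claw":[0,0,0,0],"xyz":[[0,0,0.02],[0,0,0.01],[0,0,0],[0,0,0]],"twist":[[0,0,0],[0,0,0],[0,0,0],[0,0,0]]}'
```

```text
clock: 9.82
eef_pos: [568.1, -159.7, 148.9]
tool_rot: [3.141, -0.002, 2.87]
force: [3.8, 1.2, -10.2]
width: 34.4
gripper_force: 60.6
clock: 10.32
eef_pos: [568.5, -159.9, 147.6]
tool_rot: [3.141, -0.0, 2.87]
force: [-0.3, 2.5, -0.9]
width: 34.6
gripper_force: 61.6
```

```bash
python3 -m jog '{"claw":[0,0,0,0],"xyz":[[0,0,0.02],[0,0,0.01],[0,0,0],[0,0,0]],"twist":[[0,0,0],[0,0,0],[0,0,0],[0,0,0]]}'
```

```text
clock: 10.82
eef_pos: [568.6, -160.0, 147.5]
tool_rot: [3.141, 0.001, 2.87]
force: [-6.9, 4.7, 20.7]
width: 34.5
gripper_force: 63.8
```

The lid is home: TCP z is 147.5, as predicted, with a 20 N push. Now I release, back off and wait.

```bash
python3 -m jog '{"claw":[0,0,1,1,1,1,1,1,1,1,1,1],"xyz":[[0,0,-0.02],[0,0,0],[0,0,0],[0,0,0],[0,0,0],[0,0,0],[0,0,0],[0,0,-0.1],[0,0,-0.3],[0,0,-0.3],[0,0,-0.2],[0,0,0]],"twist":[[0,0,0],[0,0,0],[0,0,0],[0,0,0],[0,0,0],[0,0,0],[0,0,0],[0,0,0],[0,0,0],[0,0,0],[0,0,0],[0,0,0]]}'
python3 -m jog '{"claw":[1,1,1,1,1,1,1,1,1,1],"xyz":[[0,0,0],[0,0,0],[0,0,0],[0,0,0],[0,0,0],[0,0,0],[0,0,0],[0,0,0],[0,0,0],[0,0,0]],"twist":[[0,0,0],[0,0,0],[0,0,0],[0,0,0],[0,0,0],[0,0,0],[0,0,0],[0,0,0],[0,0,0],[0,0,0]]}'
python3 - <<'E'
from h import *
a=optics.get_image("scene");A=cv2.resize(a["color"][130:260,225:345,::-1],None,fx=3,fy=3).copy()
for z,col in ((96,(0,0,255)),(101,(255,0,0))):
    q=(proj(a,ring(90,z)+[568.5,-160,0])-[225,130]+.5)*3-.5;cv2.polylines(A,[q.round().astype(int)],True,col)
w=optics.get_image("wrist");W=w["color"][:,:,::-1]
c=np.zeros((400,800,3),np.uint8);c[:390,:360]=A;c[:,360:]=W[:,100:540];cv2.imwrite("pics/c4.png",c)
E
```

```text
clock: 12.32
eef_pos: [570.0, -160.5, 238.4]
tool_rot: [3.141, 0.004, 2.87]
force: [0.2, 0.4, -0.1]
width: 85.2
gripper_force: 0.0
clock: 13.58
eef_pos: [568.8, -160.1, 236.3]
tool_rot: [3.142, 0.0, 2.87]
force: [0.2, -0.7, -0.6]
width: 85.6
gripper_force: 0.0
```

View pics/c4.png

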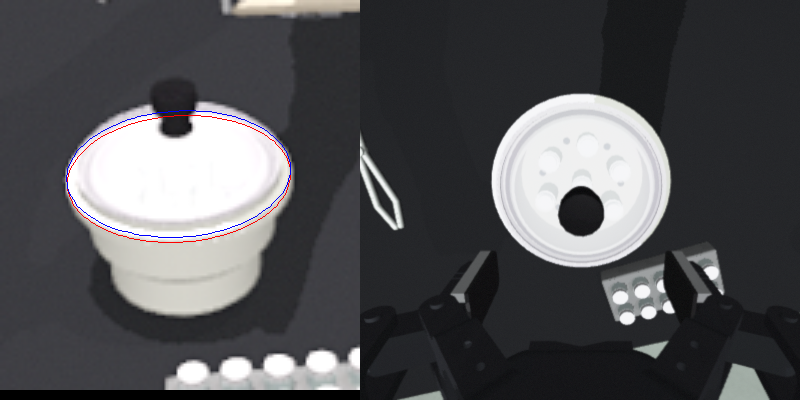

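The picture shows the lid seated flush and level on the flange, with the knob centred. It has now been untouched for nearly 2 s. I take the knob again.

```bash
python3 -m jog '{"claw":[1,1,1,1,1,0,0,0,0,0,0,0],"xyz":[[0,0,0],[0,0,0.3],[0,0,0.3],[0,0,0.2],[0,0,0.087],[0,0,0],[0,0,0],[0,0,0],[0,0,0],[0,0,0],[0,0,0],[0,0,0]],"twist":[[0,0,0],[0,0,0],[0,0,0],[0,0,0],[0,0,0],[0,0,0],[0,0,0],[0,0,0],[0,0,0],[0,0,0],[0,0,0],[0,0,0]]}'
python3 -m jog '{"claw":[0,0,0,0,0],"xyz":[[0,0,-0.02],[0,0,-0.01],[0,0,-0.01],[0,0,0],[0,0,0]],"twist":[[0,0,0],[0,0,0],[0,0,0],[0,0,0],[0,0,0]]}'
```

```text
clock: 15.18
eef_pos: [569.5, -160.2, 148.8]
tool_rot: [3.141, 0.002, 2.87]
force: [-0.7, 0.5, 5.9]
width: 34.5
gripper_force: 59.4
clock: 15.8
eef_pos: [568.8, -159.8, 151.0]
tool_rot: [3.141, -0.0, 2.87]
force: [5.2, 0.8, -12.9]
width: 34.4
gripper_force: 60.9
```

```bash
python3 -m jog '{"claw":[0,0,0,0],"xyz":[[0,0,-0.01],[0,0,-0.01],[0,0,0],[0,0,0]],"twist":[[0,0,0],[0,0,0],[0,0,0],[0,0,0]]}'
python3 -m jog '{"claw":[0,0,0,0],"xyz":[[0,0,-0.01],[0,0,-0.01],[0,0,0],[0,0,0]],"twist":[[0,0,0],[0,0,0],[0,0,0],[0,0,0]]}'
```

```text
clock: 16.3
eef_pos: [568.6, -160.1, 154.3]
tool_rot: [3.141, 0.0, 2.87]
force: [-0.0, 2.4, -2.9]
width: 34.6
gripper_force: 62.0
clock: 16.8
eef_pos: [569.0, -160.3, 156.1]
tool_rot: [3.142, 0.001, 2.87]
force: [-0.4, 2.2, 0.4]
width: 34.3
gripper_force: 62.3
```

```bash
python3 -m jog '{"claw":[0,0,0,0,0,0,0,0],"xyz":[[0,0,-0.02],[0,0,-0.02],[0,0,-0.02],[0,0,-0.02],[0,0,0],[0,0,0],[0,0,0],[0,0,0]],"twist":[[0,0,0],[0,0,0],[0,0,0],[0,0,0],[0,0,0],[0,0,0],[0,0,0],[0,0,0]]}'
python3 - <<'E'
from h import *
print([np.round(readout.read_state()["eef_pos"],1) for _ in range(3)])
a=optics.get_image("scene");R=cv2.resize(a["color"][120:260,225:345,::-1],None,fx=4,fy=4);A=R.copy()
for z,col in ((96,(0,200,0)),(111,(0,0,255)),(116,(255,0,0))):
    q=(proj(a,ring(90,z)+[568.5,-160,0])-[225,120]+.5)*4-.5;print(z,bb(q));cv2.polylines(A,[q.round().astype(int)],True,col)
c=np.zeros((560,800,3),np.uint8);c[:,:400]=A[:,40:440];c[:,400:]=R[:,40:440];cv2.imwrite("pics/c5.png",c)
E
```

```text
clock: 17.8
eef_pos: [568.7, -160.2, 163.5]
tool_rot: [-3.142, -0.0, 2.87]
force: [0.4, 0.4, -2.1]
width: 34.1
gripper_force: 62.0
[array([ 568.7, -160.2,  163.5]), array([ 568.7, -160.2,  163.5]), array([ 568.7, -160.2,  163.5])]
96 [ 89.4320526  193.74046286 387.01449242 362.86867169]
111 [ 86.66738823 173.98880064 386.96709212 341.55336025]
116 [ 85.73525431 167.33160078 386.95105873 334.35492392]
```

View pics/c5.png

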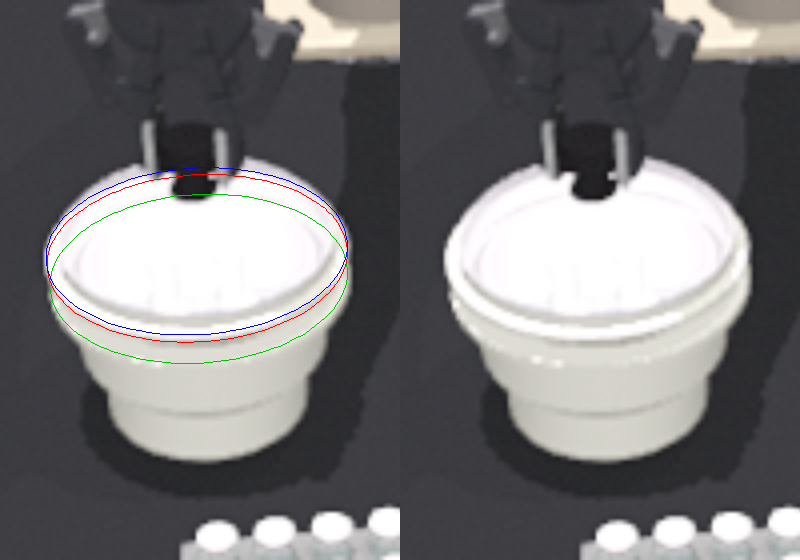

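The picture shows the lid level with an even gap all round. Its front rim underside is near row 341, on the red line for z = 111, which is 15 mm open. I nudge it slightly and check the force after settling.

```bash
for i in 1 2 3 4; do python3 -m jog '{"claw":[0,0],"xyz":[[0,0,-0.001],[0,0,-0.001]],"twist":[[0,0,0],[0,0,0]]}' | sed -n 2,4p; done
python3 - <<'E'
from h import *
a=optics.get_image("top")
for l in ("vial_rack","tongs"):print(l,[b["rect"] for b in optics.boxes_of("top",l)[:1]])
a=optics.get_image("scene")
print([b["rect"] for b in optics.boxes_of("scene","solvent_bottle")[:1]])
E
```

```text
eef_pos: [568.7, -160.2, 163.8]
tool_rot: [-3.142, -0.0, 2.87]
force: [0.0, 0.9, -2.7]
eef_pos: [568.7, -160.2, 164.0]
tool_rot: [-3.142, -0.0, 2.87]
force: [0.2, 0.5, -2.9]
eef_pos: [568.7, -160.2, 164.2]
tool_rot: [-3.142, -0.0, 2.87]
force: [0.7, -0.6, -2.8]
eef_pos: [568.7, -160.2, 164.4]
tool_rot: [3.142, -0.0, 2.87]
force: [-0.4, -0.9, -2.3]
vial_rack [[292.9, 137.9, 62.1, 32.4]]
tongs [[430.8, 215.7, 20.8, 80.6]]
[[412.6, 217.5, 35.5, 54.2]]
```

The wrist force now matches the lid's free weight, and the bystanders are where they were. I hand the job in.

```bash
python3 -c "
from cell import order
print(order.finish_job())"
```

```text
the job is handed in; nothing more can be done
None
```

The lid was pressed home past the seal ring, left shut for nearly 2 s with the hand off, then broken free and held level about 15 mm open over the base; the bottle, rack and tongs did not move, and the job is handed in (no verdict was shown).

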